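# Hang the lime pail on the rail by the long hook

## Robot

A 6-joint arm with a two-finger parallel gripper is mounted at the origin on a cart in front of the work surface, level with it; the furniture and walls round the work are solid. World frame = base frame: x ahead of the robot, y to its left, z up, the work surface at z = 0. Lengths are in m, angles in rad, forces in N, time in s.
With the tool pointing down it reaches from about 0.35 to 0.8 m from the base axis. Payload 7.3 kg.
Tool frame: the origin (TCP) lies midway between the tips of the shut fingers; the grasp point (between the pads) lies 19 mm behind it; y points along the fingers, x is the direction in which the jaws open and shut, and the axes are right-handed (so a half turn about y gives the same grasp; the last joint's range is limited). The gripper opens to 85 mm and grips with 20 to 120 N. Pads are 22 mm wide; open, the fingers measure 114 mm over their backs; the gripper's body (76 mm by 85 mm) begins 54 mm behind the grasp point. The pads swing forward as they close: fully open they stand 13 mm farther back than shut.
Start: joints at [1.082, 0.342, 1.524, -0, 1.275, -0.146], TCP at [0.176, 0.494, 0.231] pointing down, gripper open.
Joint ranges: [-2.53, 2.53], [-0.77, 2.02], [0.04, 2.7], [-1, 4.14], [0.28, 2.66], [-3.11, 3.11]. Speed limits (rad/s): [2.57, 2.57, 3.14, 3.14, 3.14, 3.14].

## Interface

Orientations are given as a unit quaternion [w, x, y, z].
In Python, from station import manip, get_image, workorder gives the robot as it stands. The module is installed in compiled form; this text tells all that it offers.
- The arm moves only by the tool drive_tool, never from a script. Its argument "moves" is a list of rows, each an object with "offset": the shift along the world's x, y, z in units of 25 mm (1.0 is 25 mm), a list of three; "angular": the turn, a rotation vector about the world's x, y, z in units of 5 degrees (1.0 is 5 degrees), a list of three; "gripper": the gripper's target within -1 to 1 (shut at 1, half-way at 0, fully open at -1). In form: [{"offset": [tx, ty, tz], "angular": [wx, wy, wz], "gripper": gripper}, ...]. A call has 1 to 20 rows; each row shifts and turns the commanded pose from where the row before left it; what a row does not reach is not made up. A row lasts 1/8 s, in which the tool goes at most 62.5 mm and 10.7 degrees, less where a joint would pass 70% of its speed; a pose out of reach is approached as far as the arm can. A call is refused whole if a number of a shift passes 1 or a number of a turn 1, either way. A call with a gripper value outside its range is refused whole. The fingers move at their own pace and stop on an object; "squeeze" is the grip in N (left out, the last holds). Time passes only in rows, so rows that do not move let the fingers close. It gives the time, the measured TCP pose, the force and the opening at its end, in the units of the state.
- manip.sense(): the state, without advancing time (a new reading comes with each control period).
- get_image(name): name is "side" or "top" or "wrist"; returns a dict with "color" (420x560x3 uint8, red, green, blue), "depth" (420x560 float32, m along the optical axis (not along the pixel's ray), 0 where there is no reading), "camera_matrix" (3x3 intrinsics, pixels), "rvec" (rotation vector, rad) and "tvec" (3), from world to camera coordinates, as OpenCV has them; the wrist camera has in their place "tool_from_camera" (4x4, takes a point from camera to tool coordinates, whose origin is the TCP and whose axes are the tool frame's). Camera axes: x right, y down, z forward; pixel columns grow to the right and rows downward; lengths in m; the calibration is good to about 2 mm. A picture is of the moment at which its call begins: read the wrist's pose just before it.
- workorder.hand_in(): hands the job in, once; it reports no verdict.
The state is a dict: "clock": time; "qpos": joint angles; "joint_vel": joint speeds; "joint_efforts": joint torques, N m; "tcp_pos": TCP position; "tcp_rot": TCP orientation; "contact_force": force on the tool from outside, world axes, zero at the start; "torque": the same for the moment, N m; "gripper_width": finger opening in m.
Only numpy, scipy, OpenCV 4.12 (cv2) and the standard library are available. Lean on these libraries where they do the work, as an engineer would, in place of code of your own. Each camera call takes 0.05 s, during which the arm holds its last target. There are 200 camera calls.

## Task

Take the long copper hook off the worktop rail, catch the handle of the small green pail with the hook's lower end, and hang the hook back over the rail so that the pail hangs freely from it, upright, still and with the lime in it, touching nothing else. The gripper itself must never touch the pail; keep the pail level enough that the lime stays in, leave the jar, the can and the two tins standing where they are, and let go at the end.

Things in the scene. Friction and masses are not known exactly. Their poses are not given: they have to be found in the camera images.
- rail: Fixed steel hanging rail: a 12 mm round bar along its y axis, bar axis 270 mm above its origin, which lies on the worktop below the bar's middle. 12 mm posts at y = -130 and +130 mm, each on a dark foot 120 (x) x 36 (y) x 10 mm; ball ends reach y = +-148 mm. Its x points roughly away from the robot.
- hook: Loose copper strip hook, 90 g, strip 14 mm wide (y), 3 mm thick; seen from the side a tall C open to its +x, z up as it hangs. Starts hanging on the rail, open side away from the robot. Origin: where the bar's axis lies when it hangs. Upright back at x = -14 to -17 mm. Both mouths about 24 mm wide: to go on or off the bar, raise it some 25 mm and move it along its x.
- hook_grip (a point): Middle of the hook's wooden grip block, 18 x 18 x 38 mm, above the upper crook, at z = +34 mm in the hook's frame (block from +15 to +53 mm; grip at +34 to +40 mm to keep the fingertips above the bar). Upper crook: roof-shaped seat, peak at z = +6 mm, front lip at x = +12 to +19 mm reaching down to z = -16 mm.
- hook_seat (a point): Deepest point of the hook's lower V-shaped seat, x = 0, z = -85 mm in the hook's frame; strip underside at -89 mm. Its lip, x = +11 to +20 mm, reaches up to z = -63 mm, 22 mm above this point. A caught 6 mm handle wire rests with its axis 3 mm above this point.
- pail: Loose green metal pail, 140 to 280 g, 72 mm across at the base, 82 at the rim, 60 mm high. Origin: centre of its underside. Stiff upright handle of 6 mm steel wire in its y-z plane, so its opening faces along its x, both ways; the space between rim and handle is free. Hung from the hook on the rail its underside is 63 mm above the worktop.
- pail_handle (a point): Peak of the pail's handle, on the wire's axis, 125 mm above the pail's origin (underside of the wire at 122 mm). From here the wire falls to 114 mm at y = +-36 mm, then runs down to the rim.
- lime_center (a point): Centre of the loose green lime, 60 x 48 x 48 mm, about 80 g, which lies in the pail below its rim.
- lentil_jar: Bystander: loose clear jar with red lid, 88 mm across, 190 mm high, standing close to the pail on one of its two x sides (which one varies) and so blocking that side of the handle. Origin: centre of its underside.
- bean_tin: Bystander: loose green food tin, 75 mm across, 58 mm high, on the pail's other x side. Origin: centre of its underside.
- drink_can: Bystander: loose tan drink can, 53 mm across, 134 mm high, standing under one half of the rail (which one varies), too tall for the pail to hang above it. Origin: centre of its underside.
- flat_tin: Bystander: loose flat yellow tin, 63 x 105 x 25 mm, under the rail's other half, long side across the bar; the pail can hang above it. Origin: centre of its underside.
Not all that is in view belongs to the job. Leave any blue look-alike of the pail alone.

How it is judged:
By the outcome, as a careful person would: the job done as asked, in the order asked, and still so for the second after the job is handed in, with the robot touching nothing.
It also fails if it takes over 64 s, if anything falls off the work surface, if the arm or the gripper's body presses on something with over 40 N, if the wrist force passes 120 N, or if a joint passes its speed limit or range.

## Working session

There is one attempt and no reset: what is moved stays moved. The work goes in short steps, Python scripts to look and compute and a tool call to move; the robot and the scene stay as the last step left them, time stands still between calls to the robot, and variables do not carry over. Pictures are saved under pics/ and viewed, about 8 in all and at most 12, crops included, and the job is handed in when it is done.

Besides the shell and the picture viewer there is one more tool, called after ">>>" as name(argument=value, ...), one argument or row to a line, values as JSON. drive_tool: Moves the arm, as the interface text tells. Its arguments: {"type":"object","properties":{"moves":{"type":"array"},"squeeze":{"type":"number"}},"required":["moves"]}

```bash
mkdir -p pics; cat > h.py <<'E'
import numpy as np,cv2
from station import manip,get_image,workorder
from scipy.spatial.transform import Rotation as R
def cloud(im,pose=None):
    d=im['depth'];K=im['camera_matrix'];v,u=np.indices(d.shape)
    P=np.stack([(u-K[0,2])*d/K[0,0],(v-K[1,2])*d/K[1,1],d],-1)
    if 'rvec' in im:
        M=cv2.Rodrigues(np.array(im['rvec'],float))[0]
        return (P-np.array(im['tvec']).ravel())@M
    T=np.array(im['tool_from_camera']);P=P@T[:3,:3].T+T[:3,3]
    q=pose['tcp_rot'];return P@R.from_quat([q[1],q[2],q[3],q[0]]).as_matrix().T+np.array(pose['tcp_pos'])
def save(im,n): cv2.imwrite('pics/'+n,im['color'][...,::-1])
E
python3 - <<'E'
from h import *
s=manip.sense();print(s)
ims=[]
for n in ['side','top']:
    im=get_image(n);np.savez(n+'0.npz',**{k:np.array(v) for k,v in im.items()});ims.append(im['color'])
    save(im,n+'0.png')
    if 'rvec' in im:
        M=cv2.Rodrigues(np.array(im['rvec'],float))[0];print(n,-M.T@np.array(im['tvec']).ravel(),M)
E
```

```text
{'clock': 0.0, 'qpos': array([ 1.08199894e+00,  3.42746093e-01,  1.52503976e+00, -1.47036831e-05,
        1.27539697e+00, -1.46020134e-01]), 'joint_vel': array([ 0.00106573,  0.00029336, -0.00166772, -0.00111313,  0.000758  ,
       -0.00070285]), 'joint_efforts': array([-4.48454603e-04, -4.33689308e+01, -2.46004111e+01, -2.59690323e-04,
        8.02477560e-03, -7.32697146e-06]), 'tcp_pos': array([0.17625273, 0.49409365, 0.2306059 ]), 'tcp_rot': array([-0.57769074,  0.57820683,  0.40690064, -0.40789967]), 'contact_force': array([-0.63833633, -0.12690987, -0.32701816]), 'torque': array([-0.00099843, -0.03540461,  0.00280951]), 'gripper_width': 0.0854270733447537}
side [-0.29431742 -0.75673934  0.72745149] [[ 0.69450178 -0.71930414  0.01639602]
 [-0.2985639  -0.3088531  -0.90303342]
 [ 0.65461964  0.62226306 -0.42925727]]
top [ 0.40493096 -0.0286874   1.21856604] [[-0.01462381 -0.99952836 -0.02700388]
 [-0.99263479  0.01776052 -0.11983632]
 [ 0.1202594   0.02505253 -0.99242634]]
```

View pics/side0.png

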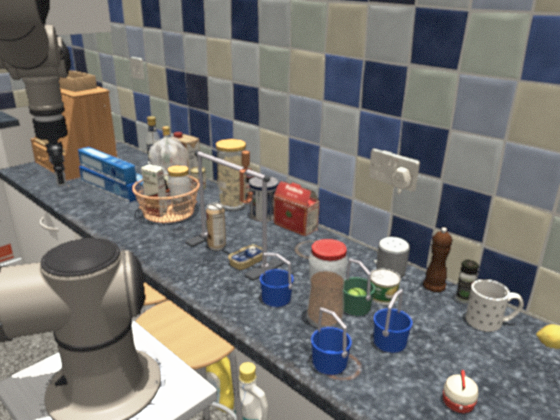

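View pics/top0.png

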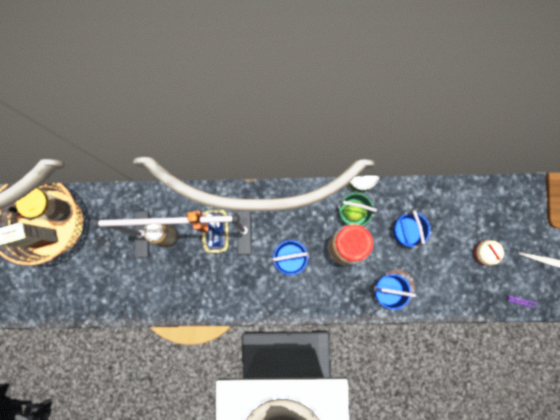

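```bash
python3 - <<'E'
from h import *
T=dict(np.load('top0.npz'));S=dict(np.load('side0.npz'))
P=cloud(T);Q=cloud(S)
def at(P,u,v):return P[v,u].round(3)
for n,u,v in [('curve',250,205),('curveR',350,172),('curveL',160,175),('jar',352,240),('lime',355,214),('green rim',340,208),('hndl',360,205),('beantin',362,184),('can',157,235),('flat',213,235),('bar',120,222),('bar',160,221),('bar',225,218),('foot',141,240),('foot',245,238)]: print(n,at(P,u,v))
def rep(n,C,m):
    X=C[m]; 
    print(n,len(X),np.percentile(X,[2,50,98],axis=0).round(3).tolist())
hsvT=cv2.cvtColor(T['color'],cv2.COLOR_RGB2HSV);hsvS=cv2.cvtColor(S['color'],cv2.COLOR_RGB2HSV)
for nm,C,hsv in[('top',P,hsvT),('side',Q,hsvS)]:
    X,Y,Z=C[...,0],C[...,1],C[...,2]; H,s,v=[hsv[...,i] for i in range(3)]
    reg=(X>.3)&(X<.75)
    m=reg&(Z>.255)&(Z<.29)&(Y>.05)&(Y<.55); rep(nm+' bar',C,m)
    p=C[m]; 
    if len(p)>10:
        f=cv2.fitLine(p[:,:2].astype(np.float32),cv2.DIST_HUBER,0,.01,.01).ravel();print(f)
    rep(nm+' copper',C,reg&(Y>0)&(Z>.15)&(Z<.36)&(H<18)&(s>120)&(v>80)&(Y<.42))
    rep(nm+' red',C,reg&((H<6)|(H>174))&(s>150)&(Z>.17)&(Z<.21)&(Y<0.1))
    rep(nm+' green',C,reg&(H>50)&(H<85)&(s>90)&(Z<.08)&(Z>.02))
    rep(nm+' lime',C,reg&(H>30)&(H<48)&(s>120)&(Z<.08)&(Z>.02)&(Y<.05))
    rep(nm+' handle',C,reg&(Z>.108)&(Z<.14)&(Y<-.09)&(Y>-.3)&(X>.46)&(s<60))
    rep(nm+' flat',C,reg&(Y>.05)&(Y<.4)&(Z>.018)&(Z<.032))
    rep(nm+' can',C,reg&(Y>.15)&(Y<.42)&(Z>.11)&(Z<.15))
c=T['color'][150:290,80:480];cv2.imwrite('pics/tc.png',cv2.resize(c,(800,280),interpolation=cv2.INTER_CUBIC)[...,::-1])
c2=S['color'][130:300,170:430];cv2.imwrite('pics/sc.png',cv2.resize(c2,(780,510),interpolation=cv2.INTER_CUBIC)[...,::-1])
E
```

```text
curve [ 0.444 -0.007  0.949]
curveR [ 0.463 -0.064  0.942]
curveL [0.461 0.043 0.954]
jar [ 0.475 -0.16   0.191]
lime [ 0.548 -0.188  0.048]
green rim [ 0.562 -0.151  0.061]
hndl [ 0.559 -0.189  0.127]
beantin [ 0.621 -0.207  0.053]
can [0.498 0.272 0.13 ]
flat [0.505 0.162 0.022]
bar [0.513 0.306 0.274]
bar [0.513 0.227 0.275]
bar [0.517 0.098 0.273]
foot [0.496 0.346 0.01 ]
foot [0.497 0.084 0.007]
top bar 908 [[0.502, 0.074, 0.267], [0.514, 0.217, 0.274], [0.524, 0.356, 0.279]]
[ 0.01410803 -0.99990046  0.51442146  0.21583359]
top copper 201 [[0.499, 0.146, 0.184], [0.509, 0.152, 0.278], [0.531, 0.161, 0.324]]
top red 691 [[0.435, -0.197, 0.184], [0.469, -0.164, 0.19], [0.499, -0.128, 0.194]]
top green 227 [[0.525, -0.225, 0.021], [0.581, -0.201, 0.046], [0.597, -0.151, 0.063]]
top lime 237 [[0.537, -0.214, 0.026], [0.552, -0.186, 0.044], [0.568, -0.165, 0.053]]
top handle 92 [[0.548, -0.225, 0.113], [0.559, -0.189, 0.121], [0.57, -0.154, 0.127]]
top flat 823 [[0.467, 0.126, 0.018], [0.507, 0.157, 0.022], [0.566, 0.341, 0.029]]
top can 420 [[0.485, 0.255, 0.112], [0.506, 0.278, 0.129], [0.524, 0.343, 0.139]]
side bar 471 [[0.498, 0.073, 0.257], [0.51, 0.172, 0.274], [0.52, 0.354, 0.285]]
[ 0.01191727 -0.999929    0.5102356   0.19759667]
side copper 225 [[0.496, 0.145, 0.187], [0.508, 0.152, 0.272], [0.528, 0.161, 0.323]]
side red 354 [[0.431, -0.203, 0.183], [0.46, -0.174, 0.191], [0.494, -0.143, 0.193]]
side green 199 [[0.519, -0.231, 0.021], [0.568, -0.209, 0.038], [0.617, -0.154, 0.059]]
side lime 41 [[0.545, -0.206, 0.044], [0.555, -0.195, 0.049], [0.569, -0.176, 0.052]]
side handle 107 [[0.469, -0.225, 0.109], [0.552, -0.203, 0.122], [0.567, -0.155, 0.138]]
side flat 759 [[0.466, 0.092, 0.019], [0.521, 0.172, 0.024], [0.742, 0.347, 0.032]]
side can 594 [[0.482, 0.172, 0.11], [0.708, 0.282, 0.123], [0.749, 0.375, 0.143]]
```

View pics/sc.png

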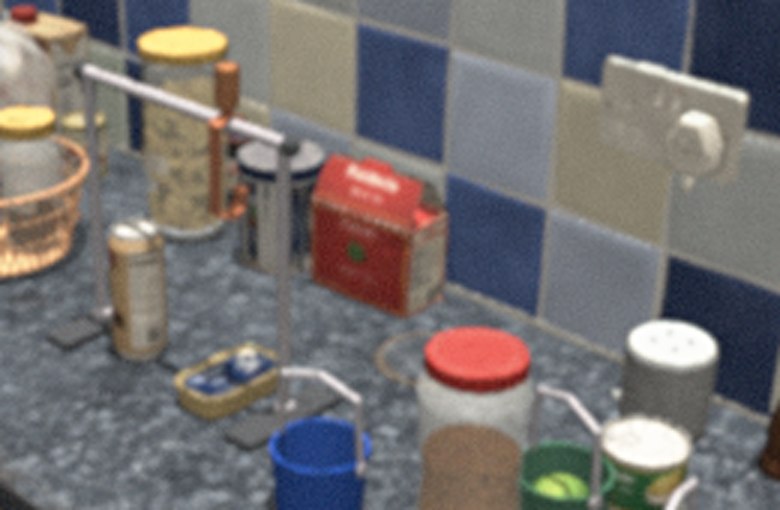

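View pics/tc.png

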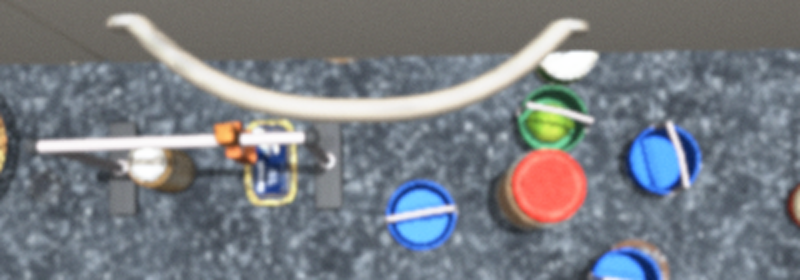

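Top and side views agree:
- The bar runs at x≈0.514, and the hook is at y≈0.152 with the flat tin below it. The can is at y≈0.28.
- The lime pail is at about (0.559, -0.19). Its handle is yawed about -17°.
- The jar is on its robot side and the bean tin on the far side, so I'll catch the handle from the far side with the hook turned round.

I'm moving above the hook first.

>>> drive_tool(
  moves=[
    {"offset": [0, 0, 1], "angular": [0, 0, 0], "gripper": -1},
    {"offset": [0, 0, 1], "angular": [0, 0, 0], "gripper": -1},
    {"offset": [0.5, -0.5, 1], "angular": [0, 0, 1], "gripper": -1},
    {"offset": [1, -1, 1], "angular": [0, 0, 1], "gripper": -1},
    {"offset": [1, -1, 1], "angular": [0, 0, 1], "gripper": -1},
    {"offset": [1, -1, 1], "angular": [0, 0, 1], "gripper": -1},
    {"offset": [1, -1, 0.8], "angular": [0, 0, 0.1], "gripper": -1},
    {"offset": [1, -1, 0.5], "angular": [0, 0, 0], "gripper": -1},
    {"offset": [1, -1, 0], "angular": [0, 0, 0], "gripper": -1},
    {"offset": [1, -1, 0], "angular": [0, 0, 0], "gripper": -1},
    {"offset": [1, -1, 0], "angular": [0, 0, 0], "gripper": -1},
    {"offset": [1, -1, 0], "angular": [0, 0, 0], "gripper": -1},
    {"offset": [1, -1, 0], "angular": [0, 0, 0], "gripper": -1},
    {"offset": [1, -1, 0], "angular": [0, 0, 0], "gripper": -1},
    {"offset": [1, -1, 0], "angular": [0, 0, 0], "gripper": -1},
    {"offset": [0.9, -1, 0], "angular": [0, 0, 0], "gripper": -1},
    {"offset": [0, -0.2, 0], "angular": [0, 0, 0], "gripper": -1},
    {"offset": [0, 0, 0], "angular": [0, 0, 0], "gripper": -1},
  ],
)

```text
clock: 2.35
tcp_pos: [0.5111, 0.152, 0.4136]
tcp_rot: [0.497, -0.496, -0.503, 0.504]
contact_force: [-0.1, -0.1, 0.1]
gripper_width: 0.0855
```

```bash
python3 - <<'E'
from h import *
s=manip.sense();im=get_image('wrist');save(im,'w1.png')
q=s['tcp_rot'];M=R.from_quat([q[1],q[2],q[3],q[0]]).as_matrix()
print(s['clock'],s['tcp_pos'],M.round(3).tolist(),s['qpos'].round(3))
C=cloud(im,s);hsv=cv2.cvtColor(im['color'],cv2.COLOR_RGB2HSV)
X,Y,Z=C[...,0],C[...,1],C[...,2];H,S,V=[hsv[...,i] for i in range(3)]
def rep(n,m):
    p=C[m];print(n,len(p),np.percentile(p,[3,50,97],axis=0).round(4).tolist() if len(p) else '')
cop=(H<18)&(S>120)&(Z>.1)&(Z<.36)&(X<.6)&(Y<.22)&(Y>.1)
rep('copper',cop);rep('block top',cop&(Z>.315));rep('below',cop&(Z<.25))
b=(Z>.262)&(Z<.285)&(X>.49)&(X<.54)&~cop;rep('bar',b);print(cv2.fitLine(C[b][:,:2].astype(np.float32),cv2.DIST_HUBER,0,.01,.01).ravel() if b.sum()>9 else '')
rep('flat',(Z>.015)&(Z<.035)&(X>.42)&(X<.6)&(Y<.22)&(Y>.1))
E
```

```text
2.35 [0.51107765 0.15201105 0.41358345] [[-0.015, -0.001, -1.0], [1.0, 0.0, -0.015], [0.0, -1.0, 0.001]] [ 0.145  0.293  1.105  0.     1.744 -1.44 ]
copper 1381 [[0.498, 0.1484, 0.2064], [0.5076, 0.1559, 0.3072], [0.5224, 0.1637, 0.3238]]
block top 617 [[0.5074, 0.1479, 0.3168], [0.5141, 0.156, 0.3225], [0.5233, 0.1642, 0.324]]
below 181 [[0.4977, 0.1495, 0.1949], [0.4983, 0.1555, 0.2237], [0.4987, 0.1615, 0.2485]]
bar 5010 [[0.5073, 0.0805, 0.2693], [0.5129, 0.2249, 0.2749], [0.5207, 0.3551, 0.2779]]
[ 0.01562909 -0.99987787  0.51359004  0.18952428]
flat 2365 [[0.4678, 0.1289, 0.0201], [0.5071, 0.1574, 0.022], [0.5606, 0.1873, 0.025]]
```

View pics/w1.png

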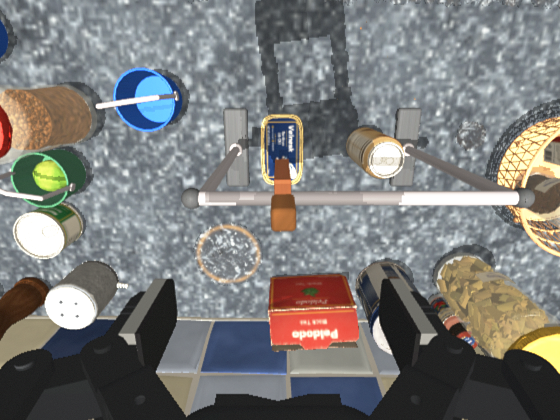

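Wrist view: the grip block is at px (283,210), centred at about (0.515, 0.156), and the bar is at x≈0.5138. Descending to grip it.

>>> drive_tool(
  moves=[
    {"offset": [0.15, 0.16, -0.5], "angular": [0, 0, 0], "gripper": -1},
    {"offset": [0, 0, -1], "angular": [0, 0, 0], "gripper": -1},
    {"offset": [0, 0, -1], "angular": [0, 0, 0], "gripper": -1},
    {"offset": [0, 0, -1], "angular": [0, 0, 0], "gripper": -1},
    {"offset": [0, 0, -0.9], "angular": [0, 0, 0], "gripper": -0.5},
    {"offset": [0, 0, -0.5], "angular": [0, 0, 0], "gripper": 0},
    {"offset": [0, 0, 0], "angular": [0, 0, 0], "gripper": 0.4},
    {"offset": [0, 0, 0], "angular": [0, 0, 0], "gripper": 1},
    {"offset": [0, 0, 0], "angular": [0, 0, 0], "gripper": 1},
    {"offset": [0, 0, 0], "angular": [0, 0, 0], "gripper": 1},
    {"offset": [0, 0, 0], "angular": [0, 0, 0], "gripper": 1},
  ],
  squeeze=70,
)

```text
clock: 3.78
tcp_pos: [0.5155, 0.1561, 0.292]
tcp_rot: [-0.496, 0.496, 0.504, -0.503]
contact_force: [0.1, 0.2, 3.7]
gripper_width: 0.0166
```

>>> drive_tool(
  moves=[
    {"offset": [0, 0, 0.4], "angular": [0, 0, 0], "gripper": 1},
    {"offset": [0, 0, 0.6], "angular": [0, 0, 0], "gripper": 1},
    {"offset": [0, 0, 0.4], "angular": [0, 0, 0], "gripper": 1},
    {"offset": [0, 0, 0], "angular": [0, 0, 0], "gripper": 1},
    {"offset": [-0.6, 0, 0], "angular": [0, 0, 0], "gripper": 1},
    {"offset": [-0.8, 0, 0], "angular": [0, 0, 0], "gripper": 1},
    {"offset": [-0.8, 0, 0], "angular": [0, 0, 0], "gripper": 1},
    {"offset": [-0.3, 0, 0.3], "angular": [0, 0, 0], "gripper": 1},
    {"offset": [0, -0.3, 1], "angular": [0, 0, 0], "gripper": 1},
    {"offset": [0, -0.8, 1], "angular": [0, 0, 0], "gripper": 1},
    {"offset": [0, -1, 0.7], "angular": [0, 0, 0], "gripper": 1},
    {"offset": [0, -1, 0], "angular": [0, 0, 0], "gripper": 1},
    {"offset": [0.5, -1, 0], "angular": [0, 0, 0], "gripper": 1},
    {"offset": [0.7, -1, 0], "angular": [0, 0, 0], "gripper": 1},
    {"offset": [0.7, -0.6, 0], "angular": [0, 0, 0], "gripper": 1},
    {"offset": [0.3, -0.3, 0], "angular": [0, 0, 0], "gripper": 1},
    {"offset": [0, 0, 0], "angular": [0, 0, 0], "gripper": 1},
  ],
)

```text
clock: 5.9
tcp_pos: [0.5079, 0.0058, 0.4011]
tcp_rot: [0.497, -0.496, -0.503, 0.504]
contact_force: [-0.7, 0.3, -0.7]
gripper_width: 0.0169
```

```bash
cat > look.py <<'E'
from h import *
import sys
s=manip.sense();im=get_image('wrist');save(im,sys.argv[1])
print(s['clock'],s['tcp_pos'],s['gripper_width'],s['qpos'].round(2))
C=cloud(im,s);hsv=cv2.cvtColor(im['color'],cv2.COLOR_RGB2HSV)
X,Y,Z=C[...,0],C[...,1],C[...,2];H,S,V=[hsv[...,i] for i in range(3)]
def rep(n,m):
    p=C[m];print(n,len(p),np.percentile(p,[3,50,97],axis=0).round(4).tolist() if len(p) else '')
near=(abs(X-.559)<.06)&(abs(Y+.19)<.06)
h=near&(Z>.105)&(Z<.14)&(S<90);rep('handle',h)
if h.sum()>9:print(cv2.fitLine(C[h][:,:2].astype(np.float32),cv2.DIST_HUBER,0,.01,.01).ravel())
rep('rim',near&(Z>.054)&(Z<.068)&(H>45)&(H<90))
rep('lime',near&(Z<.06)&(H>28)&(H<46)&(S>100))
rep('jar',(Z>.18)&(Z<.2)&((H<6)|(H>174))&(S>140)&(Y<0))
rep('tall far',(X>.6)&(X<.72)&(Y<-.1)&(Y>-.35)&(Z>.07)&(Z<.25))
rep('copper',(H<18)&(S>120)&(abs(X-s['tcp_pos'][0])<.06)&(abs(Y-s['tcp_pos'][1])<.06)&(Z>.15))
E
python3 look.py w2.png
```

```text
5.9 [0.50794981 0.00578857 0.40108676] 0.016903829991205283 [-0.14  0.24  1.21  0.    1.69 -1.72]
handle 339 [[0.5465, -0.2221, 0.107], [0.5585, -0.1844, 0.1209], [0.5684, -0.1508, 0.1276]]
[ 0.2583157   0.9660606   0.55901045 -0.18184748]
rim 388 [[0.5258, -0.227, 0.0544], [0.568, -0.1879, 0.0592], [0.5974, -0.1488, 0.0617]]
lime 920 [[0.537, -0.2093, 0.0291], [0.5547, -0.1839, 0.0438], [0.5788, -0.1637, 0.0507]]
jar 3833 [[0.4357, -0.1964, 0.1838], [0.4686, -0.1616, 0.1905], [0.5023, -0.1268, 0.192]]
tall far 376 [[0.7109, -0.1819, 0.0708], [0.7152, -0.1588, 0.0842], [0.7197, -0.1387, 0.0927]]
copper 5334 [[0.4903, -0.0017, 0.3199], [0.5001, 0.0059, 0.4155], [0.5142, 0.0138, 0.4325]]
```

View pics/w2.png

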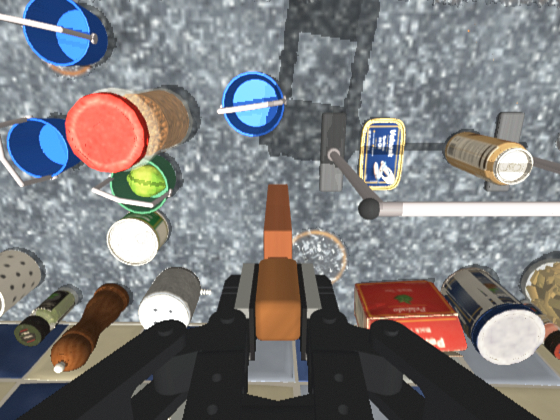

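```bash
python3 - <<'E'
from h import *
T=dict(np.load('top0.npz'));S=dict(np.load('side0.npz'));P=cloud(T);Q=cloud(S)
print([P[v,u].round(2).tolist() for u,v in[(300,100),(300,165),(300,175),(450,160),(450,50)]])
print([Q[v,u].round(2).tolist() for u,v in[(300,100),(450,60),(450,150),(400,190),(200,60)]])
print(get_image('wrist')['tool_from_camera'].round(3))
E
```

```text
[[0.47, -0.03, 1.04], [0.47, -0.04, 0.93], [0.47, -0.04, 0.9], [0.47, -0.13, 0.93], [0.47, -0.08, 1.08]]
[[0.83, 0.25, 0.39], [0.83, -0.2, 0.56], [0.83, -0.24, 0.35], [0.81, -0.13, 0.22], [0.83, 0.74, 0.45]]
[[ 1.     0.001 -0.     0.   ]
 [ 0.001 -0.321  0.947 -0.143]
 [ 0.    -0.947 -0.321  0.082]
 [ 0.     0.     0.     1.   ]]
```

>>> drive_tool(
  moves=[
    {"offset": [0, -0.3, 0], "angular": [0, 0, -0.5], "gripper": 1},
    {"offset": [0, -0.7, 0], "angular": [0, 0, -1], "gripper": 1},
    {"offset": [0, -0.7, 0], "angular": [0, 0, -1], "gripper": 1},
    {"offset": [0, -0.7, 0], "angular": [0, 0, -1], "gripper": 1},
    {"offset": [0, -0.7, 0], "angular": [0, 0, -1], "gripper": 1},
    {"offset": [0, -0.7, 0], "angular": [0, 0, -1], "gripper": 1},
    {"offset": [0, -0.7, 0], "angular": [0, 0, -1], "gripper": 1},
    {"offset": [0, -0.7, 0], "angular": [0, 0, -1], "gripper": 1},
    {"offset": [0, -0.7, 0], "angular": [0, 0, -1], "gripper": 1},
    {"offset": [0, -0.7, 0], "angular": [0, 0, -1], "gripper": 1},
    {"offset": [0, -0.7, 0], "angular": [0, 0, -1], "gripper": 1},
    {"offset": [0, -0.7, 0], "angular": [0, 0, -1], "gripper": 1},
    {"offset": [0, -0.2, 0], "angular": [0, 0, -1], "gripper": 1},
    {"offset": [0, 0, 0], "angular": [0, 0, -1], "gripper": 1},
    {"offset": [0, 0, 0], "angular": [0, 0, -1], "gripper": 1},
    {"offset": [0, 0, 0], "angular": [0, 0, -1], "gripper": 1},
    {"offset": [0, 0, 0], "angular": [0, 0, -1], "gripper": 1},
    {"offset": [0, 0, 0], "angular": [0, 0, -1], "gripper": 1},
    {"offset": [0, 0, 0], "angular": [0, 0, -1], "gripper": 1},
    {"offset": [0, 0, 0], "angular": [0, 0, -1], "gripper": 1},
  ],
)

```text
clock: 8.5
tcp_pos: [0.5074, -0.1989, 0.4016]
tcp_rot: [-0.706, 0.706, -0.042, 0.043]
contact_force: [0.5, 0.8, -1.4]
gripper_width: 0.017
```

>>> drive_tool(
  moves=[
    {"offset": [0.3, 0, 0], "angular": [0, 0, -1], "gripper": 1},
    {"offset": [0.4, 0, 0], "angular": [0, 0, -1], "gripper": 1},
    {"offset": [0.4, 0, 0], "angular": [0, 0, -1], "gripper": 1},
    {"offset": [0.4, 0, 0], "angular": [0, 0, -1], "gripper": 1},
    {"offset": [0.4, 0, 0], "angular": [0, 0, -1], "gripper": 1},
    {"offset": [0.4, 0, 0], "angular": [0, 0, -1], "gripper": 1},
    {"offset": [0.4, 0, 0], "angular": [0, 0, -1], "gripper": 1},
    {"offset": [0.4, 0, 0], "angular": [0, 0, -1], "gripper": 1},
    {"offset": [0.4, 0, 0], "angular": [0, 0, -1], "gripper": 1},
    {"offset": [0.4, 0, 0], "angular": [0, 0, -1], "gripper": 1},
    {"offset": [0, 0, 0], "angular": [0, 0, -1], "gripper": 1},
    {"offset": [0, 0, 0], "angular": [0, 0, -1], "gripper": 1},
    {"offset": [0, 0, -0.4], "angular": [0, 0, -1], "gripper": 1},
    {"offset": [0, 0, -0.6], "angular": [0, 0, -1], "gripper": 1},
    {"offset": [0, 0, -0.8], "angular": [0, 0, -1], "gripper": 1},
    {"offset": [0, 0, -0.8], "angular": [0, 0, -1], "gripper": 1},
    {"offset": [0, 0, -0.6], "angular": [0, 0, -1], "gripper": 1},
    {"offset": [0, 0, -0.4], "angular": [0, 0, -1], "gripper": 1},
    {"offset": [0, 0, -0.2], "angular": [0, 0, -1], "gripper": 1},
    {"offset": [0, 0, 0], "angular": [0, 0, -0.5], "gripper": 1},
  ],
)

```text
clock: 11.0
tcp_pos: [0.6048, -0.1988, 0.306]
tcp_rot: [0.434, -0.434, 0.559, -0.558]
contact_force: [-0.1, 0.5, -1.1]
gripper_width: 0.0171
```

```bash
python3 - <<'E'
from h import *
s=manip.sense();q=s['tcp_rot'];M=R.from_quat([q[1],q[2],q[3],q[0]]).as_matrix();print(s['tcp_pos'],M.round(3).tolist(),s['clock'],s['qpos'].round(2))
p=np.array([.5575,-.187]);x=np.array([.966,-.258]);d=s['tcp_pos'][:2]-p;print('along x',d@x,'lat',d@[.258,.966])
im=get_image('side');save(im,'s2.png');c=im['color'][150:330,250:450];cv2.imwrite('pics/s2c.png',cv2.resize(c,(800,720)[:2] if 0 else (660,594),interpolation=cv2.INTER_CUBIC)[...,::-1])
C=cloud(im);hsv=cv2.cvtColor(im['color'],cv2.COLOR_RGB2HSV)
m=(hsv[...,0]<18)&(hsv[...,1]>120)&(abs(C[...,0]-.606)<.05)&(abs(C[...,1]+.2)<.05)&(C[...,2]>.1);print(np.percentile(C[m],[2,50,98],axis=0).round(4))
E
```

```text
[ 0.60481442 -0.19884993  0.30599347] [[-0.247, -0.001, 0.969], [-0.969, 0.0, -0.247], [0.0, -1.0, -0.001]] 11.0 [-0.44  0.52  1.04 -0.    1.58  1.38]
along x 0.04876300721004166 lat 0.0007600859529071798
[[ 0.5869 -0.209   0.2012]
 [ 0.6017 -0.2012  0.2773]
 [ 0.6226 -0.1918  0.337 ]]
```

View pics/s2c.png

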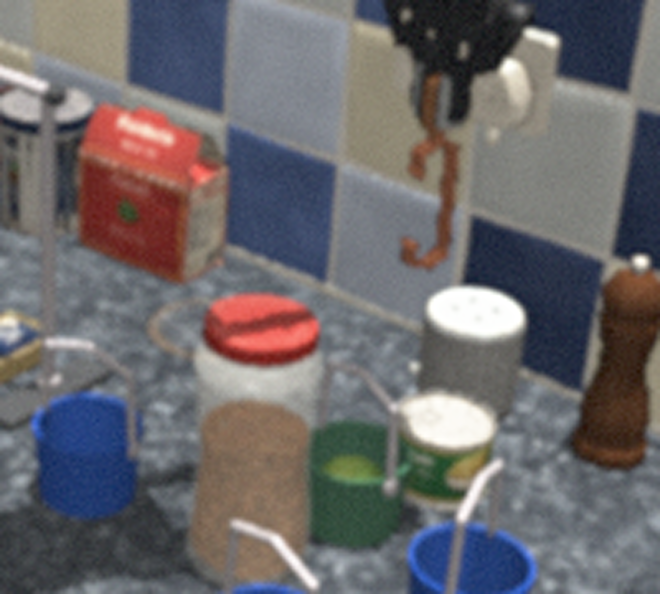

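The hook hangs straight with its lip toward the handle, which is 49 mm away and 1 mm off laterally. Descending, then moving in under the wire.

>>> drive_tool(
  moves=[
    {"offset": [0, 0, -0.6], "angular": [0, 0, 0], "gripper": 1},
    {"offset": [0, 0, -0.9], "angular": [0, 0, 0], "gripper": 1},
    {"offset": [0, 0, -0.9], "angular": [0, 0, 0], "gripper": 1},
    {"offset": [0, 0, -0.9], "angular": [0, 0, 0], "gripper": 1},
    {"offset": [0, 0, -0.8], "angular": [0, 0, 0], "gripper": 1},
    {"offset": [0, 0, -0.58], "angular": [0, 0, 0], "gripper": 1},
    {"offset": [0, 0, 0], "angular": [0, 0, 0], "gripper": 1},
    {"offset": [0, 0, 0], "angular": [0, 0, 0], "gripper": 1},
    {"offset": [-0.24, 0.06, 0], "angular": [0, 0, 0], "gripper": 1},
    {"offset": [-0.3, 0.08, 0], "angular": [0, 0, 0], "gripper": 1},
    {"offset": [-0.3, 0.08, 0], "angular": [0, 0, 0], "gripper": 1},
    {"offset": [-0.3, 0.08, 0], "angular": [0, 0, 0], "gripper": 1},
    {"offset": [-0.3, 0.08, 0], "angular": [0, 0, 0], "gripper": 1},
    {"offset": [-0.3, 0.08, 0], "angular": [0, 0, 0], "gripper": 1},
    {"offset": [-0.14, 0.04, 0], "angular": [0, 0, 0], "gripper": 1},
    {"offset": [0, 0, 0], "angular": [0, 0, 0], "gripper": 1},
  ],
)

```text
clock: 13.05
tcp_pos: [0.5581, -0.1865, 0.1895]
tcp_rot: [-0.435, 0.435, -0.558, 0.558]
contact_force: [-0.1, -1.0, -0.7]
gripper_width: 0.0169
```

```bash
python3 - <<'E'
from h import *
s=manip.sense();d=s['tcp_pos'][:2]-np.array([.5575,-.187]);print(s['tcp_pos'],d@[.966,-.258],d@[.258,.966],s['contact_force'])
im=get_image('side');c=im['color'][170:330,290:430];cv2.imwrite('pics/s3c.png',cv2.resize(c,(525,600),interpolation=cv2.INTER_CUBIC)[...,::-1])
C=cloud(im);hsv=cv2.cvtColor(im['color'],cv2.COLOR_RGB2HSV)
m=(abs(C[...,0]-.56)<.05)&(abs(C[...,1]+.19)<.05)&(C[...,2]>.105)&(C[...,2]<.14)&(hsv[...,1]<70);print(np.percentile(C[m],[2,50,98],axis=0).round(4))
E
```

```text
[ 0.55809296 -0.18650375  0.18946113] 0.00044476748372285197 0.0006323632074583308 [-0.06333371 -1.00450524 -0.71375196]
[[ 0.5439 -0.2264  0.1058]
 [ 0.5561 -0.1938  0.1203]
 [ 0.5762 -0.1537  0.1287]]
```

View pics/s3c.png

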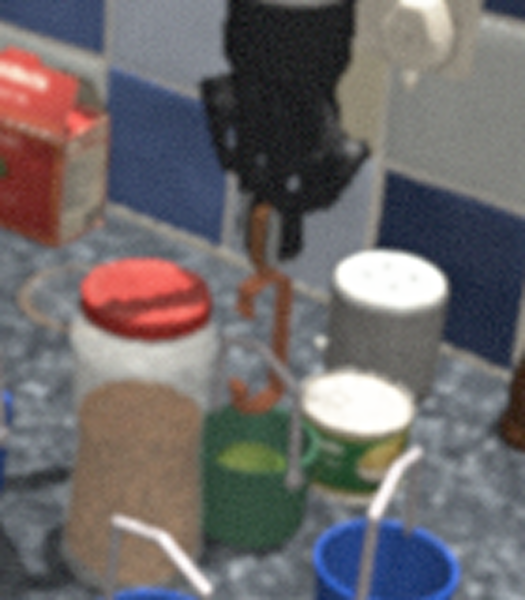

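The lip (px 240,390) has passed under the handle wire, and the contact force is near zero. Lifting gently.

>>> drive_tool(
  moves=[
    {"offset": [0, 0, 0.3], "angular": [0, 0, 0], "gripper": 1},
    {"offset": [0, 0, 0.4], "angular": [0, 0, 0], "gripper": 1},
    {"offset": [0, 0, 0.4], "angular": [0, 0, 0], "gripper": 1},
    {"offset": [0, 0, 0.15], "angular": [0, 0, 0], "gripper": 1},
    {"offset": [0, 0, 0.1], "angular": [0, 0, 0], "gripper": 1},
    {"offset": [0, 0, 0.1], "angular": [0, 0, 0], "gripper": 1},
    {"offset": [0, 0, 0.1], "angular": [0, 0, 0], "gripper": 1},
    {"offset": [0, 0, 0.1], "angular": [0, 0, 0], "gripper": 1},
    {"offset": [0, 0, 0.1], "angular": [0, 0, 0], "gripper": 1},
    {"offset": [0, 0, 0.1], "angular": [0, 0, 0], "gripper": 1},
    {"offset": [0, 0, 0.1], "angular": [0, 0, 0], "gripper": 1},
    {"offset": [0, 0, 0.15], "angular": [0, 0, 0], "gripper": 1},
    {"offset": [0, 0, 0.2], "angular": [0, 0, 0], "gripper": 1},
    {"offset": [0, 0, 0.1], "angular": [0, 0, 0], "gripper": 1},
    {"offset": [0, 0, 0], "angular": [0, 0, 0], "gripper": 1},
    {"offset": [0, 0, 0], "angular": [0, 0, 0], "gripper": 1},
  ],
)

```text
clock: 15.1
tcp_pos: [0.5581, -0.1865, 0.2492]
tcp_rot: [0.435, -0.435, 0.558, -0.558]
contact_force: [-0.4, -0.4, -3.2]
gripper_width: 0.0173
```

```bash
python3 - <<'E'
from h import *
s=manip.sense();print(s['tcp_pos'],s['contact_force'],s['torque'])
im=get_image('side');c=im['color'][150:330,290:430];cv2.imwrite('pics/s4c.png',cv2.resize(c,(467,600),interpolation=cv2.INTER_CUBIC)[...,::-1])
E
```

```text
[ 0.5581114  -0.18646936  0.24917672] [-0.38766852 -0.38063099 -3.16081859] [-0.0492279  -0.04173318 -0.0353785 ]
```

View pics/s4c.png

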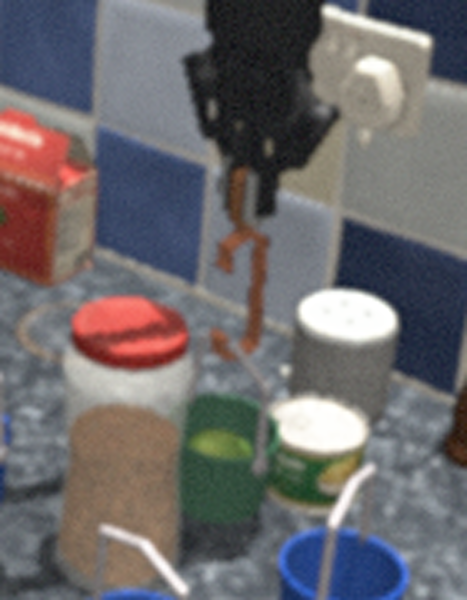

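The pail is caught and hangs level, clear of the jar, with the lime in it. Lifting above jar height.

>>> drive_tool(
  moves=[
    {"offset": [0, 0, 0.1], "angular": [0, 0, 0], "gripper": 1},
    {"offset": [0, 0, 0.2], "angular": [0, 0, 0], "gripper": 1},
    {"offset": [0, 0, 0.35], "angular": [0, 0, 0], "gripper": 1},
    {"offset": [0, 0, 0.5], "angular": [0, 0, 0], "gripper": 1},
    {"offset": [0, 0, 0.6], "angular": [0, 0, 0], "gripper": 1},
    {"offset": [0, 0, 0.6], "angular": [0, 0, 0], "gripper": 1},
    {"offset": [0, 0, 0.6], "angular": [0, 0, 0], "gripper": 1},
    {"offset": [0, 0, 0.6], "angular": [0, 0, 0], "gripper": 1},
    {"offset": [0, 0, 0.6], "angular": [0, 0, 0], "gripper": 1},
    {"offset": [0, 0, 0.6], "angular": [0, 0, 0], "gripper": 1},
    {"offset": [0, 0, 0.6], "angular": [0, 0, 0], "gripper": 1},
    {"offset": [0, 0, 0.6], "angular": [0, 0, 0], "gripper": 1},
    {"offset": [0, 0, 0.6], "angular": [0, 0, 0], "gripper": 1},
    {"offset": [0, 0, 0.5], "angular": [0, 0, 0], "gripper": 1},
    {"offset": [0, 0, 0.35], "angular": [0, 0, 0], "gripper": 1},
    {"offset": [0, 0, 0.2], "angular": [0, 0, 0], "gripper": 1},
    {"offset": [0, 0, 0.1], "angular": [0, 0, 0], "gripper": 1},
    {"offset": [0, 0.03, 0], "angular": [0, 0, 0.1], "gripper": 1},
    {"offset": [0, 0.06, 0], "angular": [0, 0, 0.25], "gripper": 1},
    {"offset": [-0.02, 0.1, 0], "angular": [0, 0, 0.4], "gripper": 1},
  ],
)

```text
clock: 17.65
tcp_pos: [0.5576, -0.1816, 0.4415]
tcp_rot: [0.453, -0.453, 0.543, -0.543]
contact_force: [0.2, 0.5, -3.9]
gripper_width: 0.0169
```

>>> drive_tool(
  moves=[
    {"offset": [-0.04, 0.14, 0], "angular": [0, 0, 0.55], "gripper": 1},
    {"offset": [-0.06, 0.18, 0], "angular": [0, 0, 0.7], "gripper": 1},
    {"offset": [-0.08, 0.22, 0], "angular": [0, 0, 0.7], "gripper": 1},
    {"offset": [-0.08, 0.25, 0], "angular": [0, 0, 0.7], "gripper": 1},
    {"offset": [-0.08, 0.25, 0], "angular": [0, 0, 0.7], "gripper": 1},
    {"offset": [-0.08, 0.25, 0], "angular": [0, 0, 0.7], "gripper": 1},
    {"offset": [-0.08, 0.25, 0], "angular": [0, 0, 0.7], "gripper": 1},
    {"offset": [-0.08, 0.25, 0], "angular": [0, 0, 0.7], "gripper": 1},
    {"offset": [-0.08, 0.25, 0], "angular": [0, 0, 0.7], "gripper": 1},
    {"offset": [-0.08, 0.25, 0], "angular": [0, 0, 0.7], "gripper": 1},
    {"offset": [-0.08, 0.25, 0], "angular": [0, 0, 0.7], "gripper": 1},
    {"offset": [-0.08, 0.25, 0], "angular": [0, 0, 0.7], "gripper": 1},
    {"offset": [-0.08, 0.25, 0], "angular": [0, 0, 0.7], "gripper": 1},
    {"offset": [-0.08, 0.25, 0], "angular": [0, 0, 0.7], "gripper": 1},
    {"offset": [-0.08, 0.25, 0], "angular": [0, 0, 0.7], "gripper": 1},
    {"offset": [-0.08, 0.25, 0], "angular": [0, 0, 0.7], "gripper": 1},
    {"offset": [-0.08, 0.25, 0], "angular": [0, 0, 0.7], "gripper": 1},
    {"offset": [-0.08, 0.25, 0], "angular": [0, 0, 0.7], "gripper": 1},
    {"offset": [-0.08, 0.25, 0], "angular": [0, 0, 0.7], "gripper": 1},
    {"offset": [-0.08, 0.25, 0], "angular": [0, 0, 0.7], "gripper": 1},
  ],
)

```text
clock: 20.15
tcp_pos: [0.519, -0.0616, 0.4418]
tcp_rot: [0.681, -0.681, 0.189, -0.189]
contact_force: [-0.6, 0.1, -3.4]
gripper_width: 0.017
```

>>> drive_tool(
  moves=[
    {"offset": [-0.1, 0.25, 0], "angular": [0, 0, 0.7], "gripper": 1},
    {"offset": [-0.1, 0.25, 0], "angular": [0, 0, 0.7], "gripper": 1},
    {"offset": [-0.1, 0.25, 0], "angular": [0, 0, 0.7], "gripper": 1},
    {"offset": [-0.1, 0.25, 0], "angular": [0, 0, 0.7], "gripper": 1},
    {"offset": [-0.1, 0.25, 0], "angular": [0, 0, 0.7], "gripper": 1},
    {"offset": [-0.1, 0.25, 0], "angular": [0, 0, 0.7], "gripper": 1},
    {"offset": [-0.1, 0.25, 0], "angular": [0, 0, 0.7], "gripper": 1},
    {"offset": [-0.1, 0.25, 0], "angular": [0, 0, 0.7], "gripper": 1},
    {"offset": [-0.1, 0.25, 0], "angular": [0, 0, 0.7], "gripper": 1},
    {"offset": [-0.1, 0.25, 0], "angular": [0, 0, 0.7], "gripper": 1},
    {"offset": [-0.1, 0.25, 0], "angular": [0, 0, 0.7], "gripper": 1},
    {"offset": [-0.1, 0.25, 0], "angular": [0, 0, 0.7], "gripper": 1},
    {"offset": [-0.1, 0.25, 0], "angular": [0, 0, 0.7], "gripper": 1},
    {"offset": [-0.1, 0.25, 0], "angular": [0, 0, 0.7], "gripper": 1},
    {"offset": [-0.1, 0.25, 0], "angular": [0, 0, 0.7], "gripper": 1},
    {"offset": [-0.1, 0.25, 0], "angular": [0, 0, 0.7], "gripper": 1},
    {"offset": [-0.1, 0.25, 0], "angular": [0, 0, 0.7], "gripper": 1},
    {"offset": [-0.1, 0.25, 0], "angular": [0, 0, 0.7], "gripper": 1},
    {"offset": [-0.1, 0.25, 0], "angular": [0, 0, 0.7], "gripper": 1},
    {"offset": [-0.1, 0.25, 0], "angular": [0, 0, 0.7], "gripper": 1},
  ],
)

```text
clock: 22.65
tcp_pos: [0.4689, 0.0633, 0.4419]
tcp_rot: [-0.666, 0.666, 0.236, -0.236]
contact_force: [-0.6, -0.2, -3.6]
gripper_width: 0.0166
```

>>> drive_tool(
  moves=[
    {"offset": [-0.1, 0.25, 0], "angular": [0, 0, 0.7], "gripper": 1},
    {"offset": [-0.1, 0.25, 0], "angular": [0, 0, 0.7], "gripper": 1},
    {"offset": [-0.1, 0.25, 0], "angular": [0, 0, 0.7], "gripper": 1},
    {"offset": [-0.1, 0.25, 0], "angular": [0, 0, 0.7], "gripper": 1},
    {"offset": [-0.1, 0.25, 0], "angular": [0, 0, 0.7], "gripper": 1},
    {"offset": [-0.08, 0.25, 0], "angular": [0, 0, 0.7], "gripper": 1},
    {"offset": [-0.06, 0.25, 0], "angular": [0, 0, 0.7], "gripper": 1},
    {"offset": [-0.05, 0.25, 0], "angular": [0, 0, 0.7], "gripper": 1},
    {"offset": [-0.04, 0.25, 0], "angular": [0, 0, 0.7], "gripper": 1},
    {"offset": [-0.02, 0.25, 0], "angular": [0, 0, 0.7], "gripper": 1},
    {"offset": [-0.01, 0.25, 0], "angular": [0, 0, 0.7], "gripper": 1},
    {"offset": [0, 0.25, 0], "angular": [0, 0, 0.7], "gripper": 1},
    {"offset": [0, 0.22, 0], "angular": [0, 0, 0.7], "gripper": 1},
    {"offset": [0, 0.18, 0], "angular": [0, 0, 0.55], "gripper": 1},
    {"offset": [0, 0.14, 0], "angular": [0, 0, 0.4], "gripper": 1},
    {"offset": [0, 0.1, 0], "angular": [0, 0, 0.25], "gripper": 1},
    {"offset": [0, 0.06, 0], "angular": [0, 0, 0.1], "gripper": 1},
    {"offset": [0, 0.02, 0], "angular": [0, 0, 0], "gripper": 1},
    {"offset": [0, 0, 0], "angular": [0, 0, 0], "gripper": 1},
  ],
)

```text
clock: 25.02
tcp_pos: [0.4502, 0.1559, 0.4418]
tcp_rot: [-0.496, 0.496, 0.504, -0.504]
contact_force: [0.5, -0.6, -4.1]
gripper_width: 0.0169
```

```bash
python3 - <<'E'
from h import *
s=manip.sense();q=s['tcp_rot'];M=R.from_quat([q[1],q[2],q[3],q[0]]).as_matrix();print(s['clock'],s['tcp_pos'],M.round(3).tolist(),s['qpos'].round(2))
a=get_image('side');b=get_image('wrist')
c=np.hstack([cv2.resize(a['color'][60:300,150:390],(400,400)),cv2.resize(b['color'],(400,300))[:, :] if 0 else np.pad(cv2.resize(b['color'],(400,300)),((0,100),(0,0),(0,0)))])
cv2.imwrite('pics/c5.png',c[...,::-1])
E
```

```text
25.025 [0.45021197 0.15594366 0.44180823] [[-0.015, -0.0, -1.0], [1.0, 0.0, -0.015], [0.0, -1.0, 0.0]] [ 0.17  0.18  1.18  0.    1.78 -1.41]
```

View pics/c5.png

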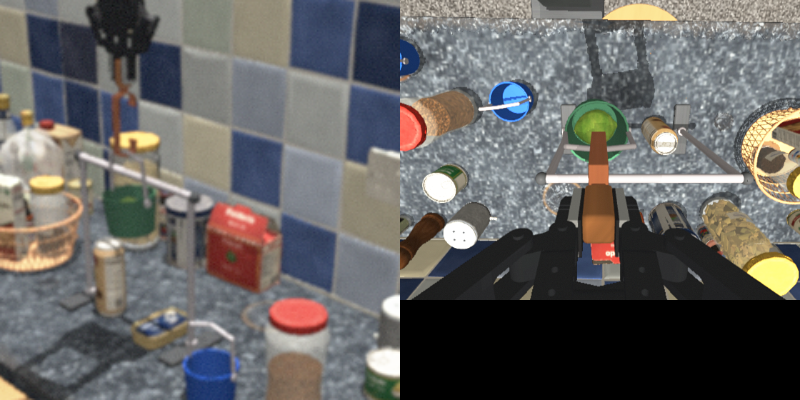

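The pail hangs level with the lime in it and faces the rail squarely. Lowering on the robot's side, then moving over the bar.

>>> drive_tool(
  moves=[
    {"offset": [0, 0, -0.1], "angular": [0, 0, 0], "gripper": 1},
    {"offset": [0, 0, -0.25], "angular": [0, 0, 0], "gripper": 1},
    {"offset": [0, 0, -0.4], "angular": [0, 0, 0], "gripper": 1},
    {"offset": [0, 0, -0.5], "angular": [0, 0, 0], "gripper": 1},
    {"offset": [0, 0, -0.5], "angular": [0, 0, 0], "gripper": 1},
    {"offset": [0, 0, -0.5], "angular": [0, 0, 0], "gripper": 1},
    {"offset": [0, 0, -0.5], "angular": [0, 0, 0], "gripper": 1},
    {"offset": [0, 0, -0.5], "angular": [0, 0, 0], "gripper": 1},
    {"offset": [0, 0, -0.5], "angular": [0, 0, 0], "gripper": 1},
    {"offset": [0, 0, -0.4], "angular": [0, 0, 0], "gripper": 1},
    {"offset": [0, 0, -0.25], "angular": [0, 0, 0], "gripper": 1},
    {"offset": [0, 0, -0.15], "angular": [0, 0, 0], "gripper": 1},
    {"offset": [0, 0, -0.05], "angular": [0, 0, 0], "gripper": 1},
    {"offset": [0, 0, 0], "angular": [0, 0, 0], "gripper": 1},
    {"offset": [0, 0, 0], "angular": [0, 0, 0], "gripper": 1},
    {"offset": [0, 0, 0], "angular": [0, 0, 0], "gripper": 1},
  ],
)

```text
clock: 27.12
tcp_pos: [0.4503, 0.156, 0.327]
tcp_rot: [-0.496, 0.496, 0.504, -0.504]
contact_force: [-0.7, -0.1, -3.0]
gripper_width: 0.0172
```

>>> drive_tool(
  moves=[
    {"offset": [0.03, 0, 0], "angular": [0, 0, 0], "gripper": 1},
    {"offset": [0.07, 0, 0], "angular": [0, 0, 0], "gripper": 1},
    {"offset": [0.12, 0, 0], "angular": [0, 0, 0], "gripper": 1},
    {"offset": [0.17, 0, 0], "angular": [0, 0, 0], "gripper": 1},
    {"offset": [0.2, 0, 0], "angular": [0, 0, 0], "gripper": 1},
    {"offset": [0.2, 0, 0], "angular": [0, 0, 0], "gripper": 1},
    {"offset": [0.2, 0, 0], "angular": [0, 0, 0], "gripper": 1},
    {"offset": [0.2, 0, 0], "angular": [0, 0, 0], "gripper": 1},
    {"offset": [0.2, 0, 0], "angular": [0, 0, 0], "gripper": 1},
    {"offset": [0.2, 0, 0], "angular": [0, 0, 0], "gripper": 1},
    {"offset": [0.2, 0, 0], "angular": [0, 0, 0], "gripper": 1},
    {"offset": [0.2, 0, 0], "angular": [0, 0, 0], "gripper": 1},
    {"offset": [0.2, 0, 0], "angular": [0, 0, 0], "gripper": 1},
    {"offset": [0.17, 0, 0], "angular": [0, 0, 0], "gripper": 1},
    {"offset": [0.12, 0, 0], "angular": [0, 0, 0], "gripper": 1},
    {"offset": [0.07, 0, 0], "angular": [0, 0, 0], "gripper": 1},
    {"offset": [0.05, 0, 0], "angular": [0, 0, 0], "gripper": 1},
    {"offset": [0, 0, 0], "angular": [0, 0, 0], "gripper": 1},
    {"offset": [0, 0, 0], "angular": [0, 0, 0], "gripper": 1},
    {"offset": [0, 0, 0], "angular": [0, 0, 0], "gripper": 1},
  ],
)

```text
clock: 29.62
tcp_pos: [0.5151, 0.156, 0.3268]
tcp_rot: [-0.496, 0.496, 0.504, -0.504]
contact_force: [-1.1, -0.6, -3.8]
gripper_width: 0.0167
```

```bash
python3 - <<'E'
from h import *
s=manip.sense();print(s['clock'],s['tcp_pos'],s['contact_force'])
a=get_image('side')
cv2.imwrite('pics/c6.png',cv2.resize(a['color'][110:290,170:320],(500,600),interpolation=cv2.INTER_CUBIC)[...,::-1])
C=cloud(a);hsv=cv2.cvtColor(a['color'],cv2.COLOR_RGB2HSV)
m=(hsv[...,0]>50)&(hsv[...,0]<90)&(hsv[...,1]>80)&(abs(C[...,0]-.51)<.08)&(abs(C[...,1]-.156)<.08)&(C[...,2]>.04);print(np.percentile(C[m],[2,50,98],axis=0).round(4))
E
```

```text
29.625 [0.51513392 0.1559687  0.32683447] [-1.11937694 -0.63809924 -3.79762756]
[[0.4759 0.1124 0.109 ]
 [0.4962 0.1314 0.139 ]
 [0.5505 0.1894 0.1611]]
```

View pics/c6.png

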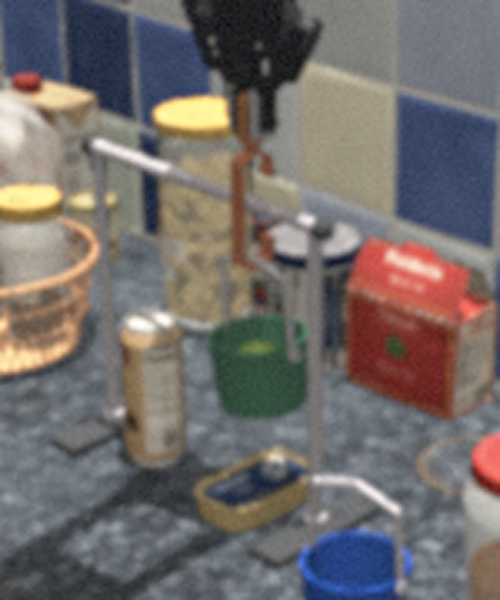

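The bar is in the upper mouth and the pail hangs clear of post, can and tin. Lowering onto the bar.

>>> drive_tool(
  moves=[
    {"offset": [0, 0, -0.08], "angular": [0, 0, 0], "gripper": 1},
    {"offset": [0, 0, -0.16], "angular": [0, 0, 0], "gripper": 1},
    {"offset": [0, 0, -0.2], "angular": [0, 0, 0], "gripper": 1},
    {"offset": [0, 0, -0.2], "angular": [0, 0, 0], "gripper": 1},
    {"offset": [0, 0, -0.2], "angular": [0, 0, 0], "gripper": 1},
    {"offset": [0, 0, -0.2], "angular": [0, 0, 0], "gripper": 1},
    {"offset": [0, 0, -0.12], "angular": [0, 0, 0], "gripper": 1},
    {"offset": [0, 0, -0.08], "angular": [0, 0, 0], "gripper": 1},
    {"offset": [0, 0, -0.05], "angular": [0, 0, 0], "gripper": 1},
    {"offset": [0, 0, -0.05], "angular": [0, 0, 0], "gripper": 1},
    {"offset": [0, 0, -0.04], "angular": [0, 0, 0], "gripper": 1},
    {"offset": [0, 0, 0], "angular": [0, 0, 0], "gripper": 1},
    {"offset": [0, 0, 0], "angular": [0, 0, 0], "gripper": 1},
  ],
)

```text
clock: 31.3
tcp_pos: [0.5152, 0.156, 0.2924]
tcp_rot: [-0.496, 0.496, 0.504, -0.504]
contact_force: [0.5, -0.2, -3.9]
gripper_width: 0.0168
```

>>> drive_tool(
  moves=[
    {"offset": [0, 0, -0.04], "angular": [0, 0, 0], "gripper": 1},
    {"offset": [0, 0, -0.02], "angular": [0, 0, 0], "gripper": 1},
    {"offset": [0, 0, 0], "angular": [0, 0, 0], "gripper": 1},
    {"offset": [0, 0, 0], "angular": [0, 0, 0], "gripper": 1},
  ],
)

```text
clock: 31.8
tcp_pos: [0.5154, 0.156, 0.292]
tcp_rot: [-0.496, 0.497, 0.504, -0.503]
contact_force: [-2.3, 0.6, 4.8]
gripper_width: 0.0168
```

>>> drive_tool(
  moves=[
    {"offset": [-0.03, 0, 0.01], "angular": [0, 0, 0], "gripper": 1},
    {"offset": [0, 0, 0], "angular": [0, 0, 0], "gripper": 1},
    {"offset": [0, 0, 0], "angular": [0, 0, 0], "gripper": 1},
  ],
  squeeze=30,
)

```text
clock: 32.17
tcp_pos: [0.5152, 0.156, 0.292]
tcp_rot: [-0.496, 0.497, 0.505, -0.503]
contact_force: [1.1, 0.3, 5.7]
gripper_width: 0.0172
```

>>> drive_tool(
  moves=[
    {"offset": [0, 0, 0], "angular": [0, 0, 0], "gripper": 0.55},
    {"offset": [0, 0, 0], "angular": [0, 0, 0], "gripper": 0.45},
    {"offset": [0, 0, 0], "angular": [0, 0, 0], "gripper": 0.3},
    {"offset": [0, 0, 0], "angular": [0, 0, 0], "gripper": 0},
    {"offset": [0, 0, 0], "angular": [0, 0, 0], "gripper": -0.3},
    {"offset": [0, 0, 0], "angular": [0, 0, 0], "gripper": -0.3},
    {"offset": [0, 0, 0.3], "angular": [0, 0, 0], "gripper": -0.3},
    {"offset": [0, 0, 0.6], "angular": [0, 0, 0], "gripper": -0.3},
    {"offset": [0, 0, 1], "angular": [0, 0, 0], "gripper": -0.3},
    {"offset": [0, 0, 1], "angular": [0, 0, 0], "gripper": -0.3},
    {"offset": [0, 0, 1], "angular": [0, 0, 0], "gripper": -0.3},
    {"offset": [0, 0, 1], "angular": [0, 0, 0], "gripper": -0.3},
    {"offset": [0, 0, 0.5], "angular": [0, 0, 0], "gripper": -0.3},
    {"offset": [0, 0, 0], "angular": [0, 0, 0], "gripper": -0.3},
    {"offset": [0, 0, 0], "angular": [0, 0, 0], "gripper": -0.3},
    {"offset": [0, 0, 0], "angular": [0, 0, 0], "gripper": -0.3},
    {"offset": [0, 0, 0], "angular": [0, 0, 0], "gripper": -0.3},
    {"offset": [0, 0, 0], "angular": [0, 0, 0], "gripper": -0.3},
  ],
)

```text
clock: 34.42
tcp_pos: [0.5144, 0.156, 0.4259]
tcp_rot: [0.496, -0.496, -0.504, 0.504]
contact_force: [0.7, 0.1, 0.2]
gripper_width: 0.0554
```

```bash
python3 - <<'E'
from h import *
s=manip.sense();print(s['clock'],s['tcp_pos'],s['contact_force'],s['gripper_width'])
for k in range(4):
    a=get_image('side');C=cloud(a);hsv=cv2.cvtColor(a['color'],cv2.COLOR_RGB2HSV)
    m=(hsv[...,0]>50)&(hsv[...,0]<90)&(hsv[...,1]>80)&(abs(C[...,0]-.51)<.08)&(abs(C[...,1]-.156)<.08)&(C[...,2]>.04);v,u=np.nonzero(m);print(m.sum(),u.mean().round(2),v.mean().round(2),np.percentile(C[m],[2,98],axis=0).round(4).tolist())
b=get_image('wrist');t=get_image('top')
c=np.hstack([cv2.resize(a['color'][110:290,170:320],(333,400)),np.pad(cv2.resize(b['color'],(440,330)),((0,70),(0,0),(0,0)))])
c=np.vstack([c,cv2.resize(t['color'][160:300,80:480],(773,200))[:, :773]]) if c.shape[1]==773 else c
cv2.imwrite('pics/c7.png',c[:600,:,::-1])
C=cloud(t);hsv=cv2.cvtColor(t['color'],cv2.COLOR_RGB2HSV)
m=((hsv[...,0]<6)|(hsv[...,0]>174))&(hsv[...,1]>150)&(abs(C[...,2]-.188)<.02)&(C[...,1]<.1)&(C[...,0]>.3);print('jar',np.percentile(C[m],[2,50,98],axis=0).round(3).tolist())
E
```

```text
34.425 [0.51441234 0.15597455 0.42586748] [0.65846923 0.0717228  0.23875759] 0.0553660365580093
408 246.98 232.1 [[0.4777, 0.1143, 0.074], [0.5515, 0.1913, 0.1264]]
420 246.7 231.49 [[0.4777, 0.1137, 0.074], [0.5523, 0.1924, 0.1259]]
414 246.7 231.73 [[0.4776, 0.1141, 0.075], [0.5516, 0.1916, 0.1253]]
417 246.8 230.44 [[0.4778, 0.1143, 0.0749], [0.5523, 0.1914, 0.1262]]
jar [[0.435, -0.196, 0.183], [0.469, -0.164, 0.19], [0.502, -0.129, 0.194]]
```

View pics/c7.png

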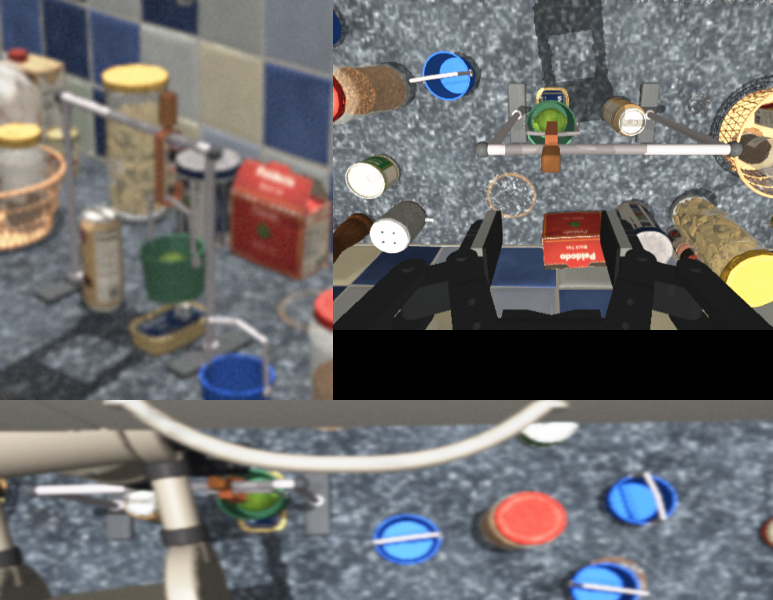

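The hook hangs on the bar with the pail level below it and the lime inside. It isn't moving, the gripper is clear and the bystanders haven't moved. I'll wait one second more, then hand in.

>>> drive_tool(
  moves=[
    {"offset": [0, 0, 0], "angular": [0, 0, 0], "gripper": -0.3},
    {"offset": [0, 0, 0], "angular": [0, 0, 0], "gripper": -0.3},
    {"offset": [0, 0, 0], "angular": [0, 0, 0], "gripper": -0.3},
    {"offset": [0, 0, 0], "angular": [0, 0, 0], "gripper": -0.3},
    {"offset": [0, 0, 0], "angular": [0, 0, 0], "gripper": -0.3},
    {"offset": [0, 0, 0], "angular": [0, 0, 0], "gripper": -0.3},
    {"offset": [0, 0, 0], "angular": [0, 0, 0], "gripper": -0.3},
    {"offset": [0, 0, 0], "angular": [0, 0, 0], "gripper": -0.3},
  ],
)

```text
clock: 35.72
tcp_pos: [0.5145, 0.156, 0.4261]
tcp_rot: [-0.496, 0.496, 0.504, -0.504]
contact_force: [0.2, -0.2, -0.6]
gripper_width: 0.0554
```

```bash
python3 -c "
from station import workorder;print(workorder.hand_in())"
```

```text
the job is handed in; nothing more can be done
None
```

The green pail now hangs from the copper hook on the rail with the lime in it. I handed the job in at about 36 s of the 64 s allowed.

**What I did:** I lifted the hook off the rail and turned it about 195°, because the jar blocked the robot's side of the pail. I caught the handle from the bean-tin side, lifted the pail over jar height and turned it back. Then I hung the hook over the bar above the flat tin, let go and backed the gripper off upward.

**Last checks:**
- **Pail:** it was upright and still, moving less than 1 mm over four pictures taken about 0.2 s apart. It hung about 20 mm from the nearest post and above the flat tin, without touching the can.
- **Lime:** visible inside the pail.
- **Bystanders:** the jar measured within about 1 mm of where it started. The can and the two tins looked unmoved in the pictures, but I did not measure them again.
- **Forces:** contact readings stayed under 6 N at the end of every move and were near zero after release. I did not record peaks within moves.

No check failed or disagreed.

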